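Free the bonded moss ball holder from its vise

ROBOT

A 6-joint arm with a two-finger parallel gripper is mounted at the origin on the work surface. World frame = base frame: x ahead of the robot, y to its left, z up, the work surface at z = 0. Lengths are in m, angles in rad, forces in N, time in s.
With the tool pointing down it reaches from about 0.35 to 0.975 m from the base axis. Payload 17.4 kg.
Tool frame: the origin (TCP) lies at the very end of the fingers, on their centre line; the grasp point (between the pads) lies 19 mm behind it; z points along the fingers, y is the line along which they close (so a half turn about z gives the same grasp; the last joint's range is limited). The gripper opens to 85 mm and grips with 20 to 120 N. Pads are 22 mm wide; open, the fingers measure 114 mm over their backs; the gripper's body (76 mm by 85 mm) begins 54 mm behind the grasp point. The pads swing forward as they close: fully open they stand 13 mm farther back than shut.
Start: joints at [-1.339, 0.116, 1.442, -0, 1.584, -0.038], TCP at [0.18, -0.651, 0.231] pointing down, gripper open.
Joint ranges: [-2.83, 2.83], [-0.83, 2.19], [0.07, 2.5], [-1.14, 4.28], [0.01, 3], [-2.97, 2.97]. Speed limits (rad/s): [1.89, 1.89, 2.22, 3.14, 3.14, 3.14].

INTERFACE

Orientations are given as a unit quaternion [w, x, y, z].
In Python, from cell import ctrl gives the robot as it stands.
- The arm moves only by the tool drive_tool, never from a script. Its argument "plan" is a list of rows, each a list of 7 numbers: the shift along the tool's x, y, z scaled (see below), then the turn, a rotation vector about the tool's x, y, z scaled (see below), then the opening, from 0 (shut) to 1 (fully open). In form: [[tx, ty, tz, wx, wy, wz, grip], ...]. A call has 1 to 12 rows; each row shifts and turns the commanded pose from where the row before left it, along the tool's axes as they then stand; what a row does not reach is not made up. The controller multiplies each number of a shift by 5 cm and each number of a turn by 4 degrees. A row lasts 1/10 s, in which the tool goes at most 50 mm and 8.59 degrees, less where a joint would pass 70% of its speed; a pose out of reach is approached as far as the arm can. A call with a number of a shift or a turn outside -1 to 1 is refused whole. A call with a gripper value outside its range is refused whole. The fingers move at their own pace and stop on an object; "force" is the grip in N (left out, the last holds). Time passes only in rows, so rows that do not move let the fingers close. It gives the time, the measured TCP pose, the force, the opening and the grip force at its end, in the units of the state.
- ctrl.state(): the state, without advancing time (a new reading comes with each control period).
- ctrl.snapshot(name): name is "scene" or "top" or "wrist"; returns the picture (420x560x3 uint8, red, green, blue); there is no depth.
- ctrl.calibration(name): a dict with "K" (3x3 intrinsics, pixels), "T" (4x4, takes a point from camera to world coordinates). Camera axes: x right, y down, z forward; pixel columns grow to the right and rows downward; lengths in m; the calibration is good to about 2 mm. The wrist camera is an equidistant fisheye: a pixel r from the principal point sees the ray r / f radians off the axis. A picture is of the moment at which its call begins: read the wrist's pose just before it. calibration takes no time and is no camera call; for the wrist camera it gives the pose at the moment of the call.
- ctrl.close_job(): hands the job in; it is judged then, once.
Trained networks look in the newest picture that a camera, given by its name, has taken for a name from the list of things; names that differ only in an ending like _2 or _b are one class to them, and where a whole thing is asked for, a point or a joint stands for the part that bears it (a point fixed in the world has none). Each returns a list of dicts, best first, with "p" (0 to 1); they miss things now and then, are a little off and sometimes report something else, mostly with a low value. They report only what shows in the picture. A call takes as long as a camera call. They do not tell look-alikes from the thing itself.
- ctrl.look_for(camera, target): "rect" ([left, top, right, bottom] in pixels, round what is visible of it).
- ctrl.place_of(camera, target): "xy" ([column, row] in pixels: a listed point, or the origin of a listed thing).
The state is a dict: "t": time; "qpos": joint angles; "dq": joint speeds; "tau": joint torques, N m; "tool_pos": TCP position; "ee_rot": TCP orientation; "force": force on the tool from outside, world axes, zero at the start; "wrist_torque": the same for the moment, N m; "opening": finger opening in m; "grip_force": force on a finger pad.
Only numpy, scipy, OpenCV 4.12 (cv2) and the standard library are available. Lean on these libraries where they do the work, as an engineer would, in place of code of your own. Each camera call takes 0.05 s, during which the arm holds its last target. There are 200 camera calls.

TASK

The glued moss ball holder in the small bonding vise under the hook rail has set. Slide the vise jaw open until it meets its stop block, then work the holder out from under the jaw lips without wrenching it, and set it down gently and upright on the middle of the tiled drying slab. Leave the jaw open against its stop, and do not disturb the other things.

Things in the scene. Friction and masses are not known exactly. Their poses are not given: they have to be found in the camera images.
- vise: Fixed aluminium bonding vise with a hook rail over it. Origin on the table under the middle of the jaws; x points from sliding to fixed jaw (roughly away from the robot), y along the jaws. Bed x -150 to +60 mm, 110 mm wide, top at z 20 mm. Fixed jaw 100 mm wide: wall face at x +30.5 mm, top z 56 mm, with a lip over the bed out to x +22 mm (lip z 34 to 44 mm).
- rail_mid (a point): Middle of the underside of the slim aluminium hook rail on the vise: 12 mm thick in x (vise x -12 to 0 mm), z 145 to 170 mm, 340 mm long in y, posts at vise y +-150 mm; scoop and tweezers hang behind it at y +110 and -110 mm. It bars a gripper coming straight down on the holder: come tilted from the vise's -x side. Axes as the vise.
- jaw (a joint): Opening of the vise's sliding jaw in m; 0 shut, grows as it slides along the vise's -x. It stays where it is left (about 4 N of friction). At 0 its wall face is at vise x = -30.5 mm and its lip reaches to x = -22 mm (lip z 34 to 44 mm), jaw block 18 mm thick, 100 mm wide, top z = 56 mm.
- jaw_grip (a point): Centre of the dark steel grip block on the sliding jaw's arm, 88 mm before the vise origin when shut, 66 mm above the table. Block 16 mm along x, 30 mm along y, from z = 46 to 80 mm, joined to the jaw by an arm 14 mm wide, z 46 to 56 mm. Axes as the vise.
- jaw_front (a point): Middle of the sliding jaw's front face (towards the robot), the face that meets the stop; 30 mm above the table. Axes as the vise.
- stop_face (a point): Middle of the face of the dark stop block (14 x 90 x 18 mm, across the bed, z 20 to 38 mm) that the jaw meets when fully open, 30 mm above the table. The stop is clamped at a different place each time. Axes as the vise.
- holder: The finished part, 280 g more or less: a white ceramic cup (outside diameter 44 mm, 60 mm high, straight wall 4 mm) bonded on a square grey foot plate 60 x 60 x 10 mm; 70 mm high in all. Origin at the centre of the foot's underside, z up. It stands on the vise bed, foot sides parallel to the jaws, close to the fixed jaw; both lips reach over its foot by up to 8 mm, 4 mm above it.
- slab: Fixed tiled drying slab, 130 x 130 mm, 30 mm thick, partly let into the table, so its top is 18 to 30 mm above the table. Origin at the centre of its underside; top 30 mm above the origin.
- tub: Bystander: closed blue plastic tub 132 x 97 x 72 mm. Origin at the centre of its underside.
- spare_cup: Bystander: a plain white ceramic cup, diameter 44 mm, 60 mm high, without a foot plate, standing on the table beside the vise. Origin at the centre of its underside.
- dropper: Bystander: small dropper bottle, diameter 30 mm, 70 mm high, standing on the table beside the vise. Origin at the centre of its underside.
Things that resemble listed ones, but are neither listed nor needed, are in the scene too. Leave any blue look-alike of the holder alone. There is more than one size of the slab; the job needs the smaller.

How it is judged:
On the way, in this order (a step that is already met when the one before it is completed fails the run):
1. the jaw is slid open to its stop (within 3 mm) while the holder still stands in the vise (x of jaw_front in the frame of stop_face below 0.003 m and z of holder in the frame of vise below 0.03 m and horizontal distance between holder and vise below 0.05 m), for 0.2 s.
2. the holder is lifted clear of the vise, its foot at least 20 mm above the lips, the jaw still open (z of holder in the frame of vise above 0.064 m and x of jaw_front in the frame of stop_face below 0.005 m), for 0.1 s.
At the end, for the whole second after the job is handed in: The holder stands upright (within 3 degrees), at rest and released on the slab, its centre within 30 mm of the slab's centre; the jaw is still open, within 5 mm of its stop (horizontal distance between holder and slab below 0.03 m and z of holder in the frame of slab between 0.027 and 0.033 m and angle between holder's own z axis and vertical below 0.05 rad and linear speed of holder below 0.02 m/s and x of jaw_front in the frame of stop_face below 0.005 m); the robot touches nothing.
It fails at once if the holder is wrenched against the vise (over 60 N) (contact force between holder and vise above 60 N).
It fails at once if the holder is dropped (from more than about 10 mm) or pressed onto the slab (over 70 N) (contact force between holder and slab above 70 N).
It fails at once if the tub, the spare cup or the dropper bottle is moved more than 30 mm (distance of any of tub, spare_cup, dropper from where it was at the start of the episode above 0.03 m).
It also fails if it takes over 54 s, if anything falls off the work surface, if the arm or the gripper's body presses on something with over 40 N, if the wrist force passes 120 N, or if a joint passes its speed limit or range.

## Working session

There is one attempt and no reset: what is moved stays moved. The work goes in short steps, Python scripts to look and compute and a tool call to move; the robot and the scene stay as the last step left them, time stands still between calls to the robot, and variables do not carry over. Pictures are saved under pics/ and viewed, at most 14 in all, crops included, and the job is handed in when it is done.

Besides the shell and the picture viewer there is one more tool, called after ">>>" by a JSON object that holds its "op" and its "data". drive_tool: Moves the arm, as the interface text tells. Shifts and turns lie within -1 to 1; 1 stands for 5 cm of shift or 4 degrees of turn. Its arguments: {"type":"object","properties":{"plan":{"type":"array","items":{"type":"array","items":{"type":"number"}}},"force":{"type":"number"}},"required":["plan"]}

```bash
mkdir -p pics; ls; cat > h.py <<'E'
import numpy as np, cv2
from cell import ctrl
from scipy.spatial.transform import Rotation as R
def ray(cam,uv,cal=None):
    c=cal or ctrl.calibration(cam);K=np.array(c["K"]);T=np.array(c["T"])
    x=(uv[0]-K[0,2])/K[0,0];y=(uv[1]-K[1,2])/K[1,1]
    if cam=="wrist":
        r=np.hypot(x,y);d=np.array([np.sin(r)*x/max(r,1e-9),np.sin(r)*y/max(r,1e-9),np.cos(r)])
    else: d=np.array([x,y,1.])
    return T[:3,3],T[:3,:3]@(d/np.linalg.norm(d))
def at(cam,uv,z,cal=None):
    o,d=ray(cam,uv,cal);return o+d*(z-o[2])/d[2]
def proj(cam,P):
    c=ctrl.calibration(cam);K=np.array(c["K"]);T=np.array(c["T"])
    p=T[:3,:3].T@(np.array(P)-T[:3,3]);return K[0,0]*p[0]/p[2]+K[0,2],K[1,1]*p[1]/p[2]+K[1,2]
def snap(cam,name):
    im=np.array(ctrl.snapshot(cam));cv2.imwrite(f"pics/{name}.png",im[:,:,::-1]);return im
E
python3 - <<'E'
from h import *
a=snap("scene","s0");b=snap("top","t0");snap("wrist","w0")
cv2.imwrite("pics/st0.png",cv2.resize(np.vstack([a,b])[:,:,::-1],(400,600)))
for cam in("scene","top"):
    print(cam,np.round(ctrl.calibration(cam)["T"],3).tolist(), np.round(ctrl.calibration(cam)["K"],1).tolist())
    for n in ["vise","rail_mid","jaw_grip","jaw_front","stop_face","holder","slab","tub","spare_cup","dropper"]:
        print(n,[(np.round(d["xy"]).tolist(),round(d["p"],2)) for d in ctrl.place_of(cam,n)[:4]])
print(ctrl.state())
E
```

```text
pics
scene [[0.162, 0.658, -0.735, 1.463], [0.987, -0.118, 0.112, -0.245], [-0.013, -0.744, -0.668, 0.887], [0.0, 0.0, 0.0, 1.0]] [[475.2, 0.0, 282.2], [0.0, 475.2, 210.0], [0.0, 0.0, 1.0]]
vise [([346.0, 235.0], 0.76)]
rail_mid [([346.0, 193.0], 0.95), ([300.0, 232.0], 0.59), ([346.0, 226.0], 0.45)]
jaw_grip [([331.0, 194.0], 0.9)]
jaw_front [([334.0, 211.0], 0.65)]
stop_face [([330.0, 205.0], 0.54)]
holder [([370.0, 274.0], 0.85), ([346.0, 227.0], 0.77), ([432.0, 240.0], 0.7)]
slab [([104.0, 249.0], 0.88), ([203.0, 201.0], 0.75)]
tub []
spare_cup [([371.0, 210.0], 0.8)]
dropper [([299.0, 229.0], 0.72), ([373.0, 207.0], 0.17)]
top [[-0.03, -0.988, 0.153, 0.427], [-1.0, 0.03, 0.001, -0.13], [-0.006, -0.153, -0.988, 1.208], [0.0, 0.0, 0.0, 1.0]] [[443.1, 0.0, 283.8], [0.0, 443.1, 211.2], [0.0, 0.0, 1.0]]
vise [([260.0, 229.0], 0.6), ([215.0, 215.0], 0.58)]
rail_mid [([212.0, 212.0], 0.63)]
jaw_grip [([124.0, 276.0], 0.64)]
jaw_front [([223.0, 235.0], 0.87)]
stop_face [([225.0, 244.0], 0.46)]
holder [([209.0, 159.0], 0.89), ([215.0, 219.0], 0.8), ([139.0, 198.0], 0.57)]
slab [([350.0, 
[... 211 characters left out ...]
 1.15, 'qpos': array([-1.33877907e+00,  1.15980707e-01,  1.44159377e+00, -4.13403545e-05,
        1.58403242e+00, -3.78086603e-02]), 'dq': array([ 1.70034705e-03, -1.27550767e-03,  8.87331668e-05,  1.18889462e-03,
        3.98023969e-04, -2.00639460e-04]), 'tau': array([-5.90215903e-03, -7.31761193e+01, -6.32651711e+01, -4.01947536e-04,
        7.18531937e-04,  7.47888816e-05]), 'tool_pos': array([ 0.17990379, -0.65058007,  0.23132002]), 'ee_rot': array([-5.08090218e-06,  9.90913079e-01,  1.34503790e-01, -2.12611305e-05]), 'force': array([-0.83241134, -0.05919669, -0.62429247]), 'wrist_torque': array([ 0.03707625,  0.00631415, -0.00138931]), 'grip_force': 0.0, 'opening': 0.08535291629686932}
```

View pics/s0.png

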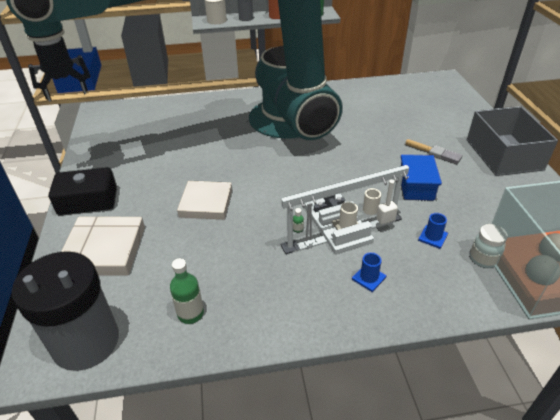

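View pics/t0.png

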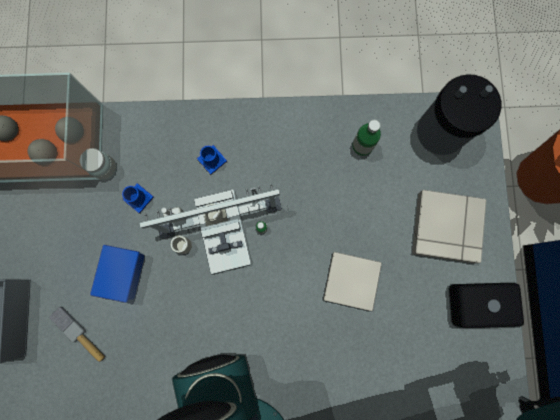

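The scene shows two blue look-alikes, at top-camera pixels (211,159) and (138,197), and a plain white spare cup at (180,245). The white holder stands in the vise at about (215,217), partly under the rail. The smaller slab is at (352,282) and the larger one at (451,226). I choose the white holder in the vise and the small slab, and check them in a crop.

```bash
python3 - <<'E'
from h import *
a=cv2.imread("pics/t0.png")[175:285,130:290];b=cv2.imread("pics/s0.png")[160:260,270:415]
a=cv2.resize(a,(640,440),interpolation=cv2.INTER_CUBIC)
cv2.imwrite("pics/c0.png",a);cv2.imwrite("pics/c1.png",cv2.resize(b,(725,500),interpolation=cv2.INTER_CUBIC))
for z in (0.0,.02,.056):
  print(z,at("top",(215,218),z))
E
```

```text
0.0 [0.60070831 0.06205089 0.        ]
0.02 [0.59783316 0.0588783  0.02      ]
0.056 [0.59265789 0.05316762 0.056     ]
```

View pics/c0.png

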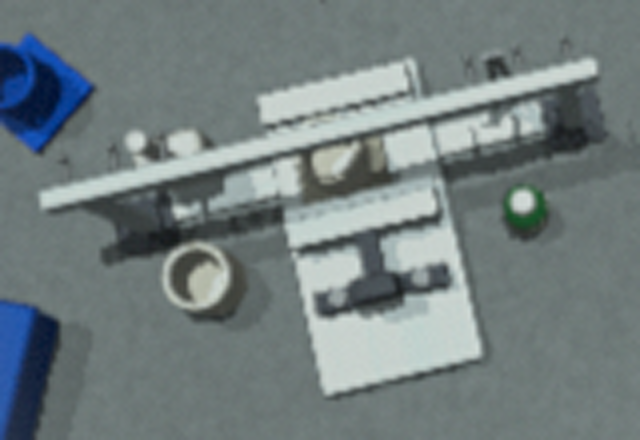

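View pics/c1.png

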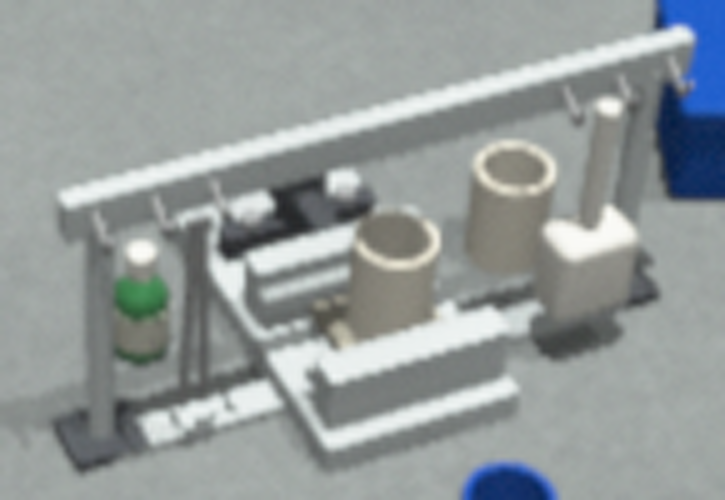

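The crop confirms the white holder under the rail at top (215,216). It also shows the dark grip block at about (224,246) above the stop block, the dropper at (261,226) and the spare cup at (180,244). Next I fit the poses.

```bash
cat > fit.py <<'E'
from h import *
from scipy.optimize import least_squares
def W(p,v): c,s=np.cos(p[2]),np.sin(p[2]);return [p[0]+c*v[0]-s*v[1],p[1]+s*v[0]+c*v[1],v[2]]
t=lambda x,y:(130+x/4-.4,175+y/4-.4); s=lambda x,y:(270+x/5-.4,160+y/5-.4)
C=[("top",t(323,396),(-.15,.055,.02)),("top",t(483,356),(-.15,-.055,.02)),
("top",t(40,194),(0,.17,.17)),("top",t(42,211),(-.012,.17,.17)),("top",t(597,59),(0,-.17,.17)),("top",t(598,77),(-.012,-.17,.17)),
("scene",s(330,465),(.06,-.055,0)),("scene",s(518,405),(.06,.055,0)),("scene",s(62,210),(0,-.17,.17)),("scene",s(692,40),(0,.17,.17))]
def f(p): return np.ravel([np.subtract(proj(c,W(p,v)),uv) for c,uv,v in C])
r=least_squares(f,[.59,.05,.2],x_scale=[.01,.01,.1],loss="soft_l1");p=r.x
if __name__=="__main__":
    print("vise",p,np.degrees(p[2]));print(np.round(f(p).reshape(-1,2),1).tolist())
    def V(w): c,s_=np.cos(p[2]),np.sin(p[2]);d=np.array(w[:2])-p[:2];return np.round([c*d[0]+s_*d[1],-s_*d[0]+c*d[1]],4)
    print("holder rim centre scene",V(at("scene",s(398,240),.09)))
    print("grip top: ",V(at("top",t(375,285),.08)))
    for q in [(372,233),]: print("jaw top back edge",V(at("top",t(*q),.056)))
    for q in [(320,318),(450,287),(320,300),(445,265)]: print("stop",V(at("top",t(*q),.038)))
    for n,q,z in [("spare",(198,275),.06),("dropper",(523,202),.07)]: print(n,V(at("top",t(*q),z)))
    im=cv2.imread("pics/t0.png");g=cv2.cvtColor(im,cv2.COLOR_BGR2HSV)
    m=((g[:,:,2]>170)&(g[:,:,0]<25)).astype(np.uint8);m[:,:310]=0;m[:240]=0;m[330:]=0;m[:,400:]=0
    n,l,st,ce=cv2.connectedComponentsWithStats(m);i=1+np.argmax(st[1:,4]);print("slab",st[i],ce[i])
    rr=cv2.minAreaRect(np.argwhere(l==i)[:,::-1].astype(np.float32));print(rr)
    for z in (.018,.024,.03): print("slab",z,at("top",rr[0],z),[np.round(np.linalg.norm(at("top",a,z)-at("top",b,z)),4) for a,b in zip(cv2.boxPoints(rr),np.roll(cv2.boxPoints(rr),1,0))])
E
python3 fit.py
```

```text
vise [0.60590722 0.04840286 0.21055765] 12.064064904660954
[[0.5, 0.5], [0.8, 0.6], [-0.5, -0.3], [-0.0, 0.3], [-0.0, -0.3], [0.9, -0.0], [-0.6, 1.7], [0.1, 1.9], [1.1, -1.4], [1.7, -1.1]]
holder rim centre scene [0.0029 0.0066]
grip top:  [-0.0912 -0.0009]
jaw top back edge [-0.055  -0.0035]
stop [-0.0992  0.0441]
stop [-0.0998 -0.0436]
stop [-0.0877  0.0416]
stop [-0.0848 -0.0437]
spare [-0.0553  0.1118]
dropper [-0.0605 -0.1044]
slab [354 268   1   1   1] [354. 268.]
((354.0, 268.0), (0.0, 0.0), 0.0)
slab 0.018 [ 0.45247583 -0.31016232  0.018     ] [np.float64(0.0), np.float64(0.0), np.float64(0.0), np.float64(0.0)]
slab 0.024 [ 0.45234774 -0.3092515   0.024     ] [np.float64(0.0), np.float64(0.0), np.float64(0.0), np.float64(0.0)]
slab 0.03 [ 0.45221965 -0.30834069  0.03      ] [np.float64(0.0), np.float64(0.0), np.float64(0.0), np.float64(0.0)]
```

```bash
python3 - <<'E'
from h import *
from scipy.optimize import least_squares
im=cv2.imread("pics/t0.png");print(im[282,352],im[282,395])
g=im.astype(int)
m=((g[:,:,2]-g[:,:,0])>8).astype(np.uint8)&(g[:,:,2]>150).astype(np.uint8)
m[:,:310]=0;m[:235]=0;m[330:]=0;m[:,400:]=0
m=cv2.morphologyEx(m,cv2.MORPH_CLOSE,np.ones((5,5)))
n,l,st,ce=cv2.connectedComponentsWithStats(m);i=1+np.argmax(st[1:,4]);print(st[i],ce[i])
rr=cv2.minAreaRect(np.argwhere(l==i)[:,::-1].astype(np.float32));b=cv2.boxPoints(rr);print(rr)
for z in (.018,.024,.03): print(z,at("top",rr[0],z),at("top",ce[i],z),[round(np.linalg.norm(at("top",p,z)-at("top",q,z)),4) for p,q in zip(b,np.roll(b,1,0))])
im=cv2.imread("pics/s0.png").astype(int)
print(im[200,205],im[160,205])
m=((im[:,:,2]-im[:,:,0])>8).astype(np.uint8)&(im[:,:,2]>150).astype(np.uint8)
k=np.zeros_like(m);k[170:230,170:240]=1;m&=k
n,l,st,ce2=cv2.connectedComponentsWithStats(m);i=1+np.argmax(st[1:,4]);print(st[i],ce2[i])
for z in (.018,.024,.03): print(z,at("scene",ce2[i],z))
w=cv2.imread("pics/w0.png");print(ctrl.calibration("wrist"))
E
```

```text
[175 187 187] [120 120 110]
[ 325  253   56   57 2350] [352.49829787 280.97148936]
((352.682373046875, 280.9294128417969), (49.46015167236328, 48.59242630004883), 12.528807640075684)
0.018 [ 0.41862383 -0.3048475   0.018     ] [ 0.41852822 -0.3043545   0.018     ] [np.float64(0.1292), np.float64(0.1282), np.float64(0.1313), np.float64(0.1277)]
0.024 [ 0.41866645 -0.30396349  0.024     ] [ 0.41857133 -0.30347297  0.024     ] [np.float64(0.1285), np.float64(0.1276), np.float64(0.1306), np.float64(0.1271)]
0.03 [ 0.41870907 -0.30307947  0.03      ] [ 0.41861443 -0.30259144  0.03      ] [np.float64(0.1279), np.float64(0.1269), np.float64(0.1299), np.float64(0.1264)]
[219 229 234] [164 167 162]
[ 177  181   55   32 1423] [204.60365425 196.5319747 ]
0.018 [ 0.41204469 -0.30730667  0.018     ]
0.024 [ 0.41930381 -0.30687636  0.024     ]
0.03 [ 0.42656293 -0.30644605  0.03      ]
{'K': array([[325.1922621 ,   0.        , 282.04656419],
       [  0.        , 325.1922621 , 208.85366343],
       [  0.        ,   0.        ,   1.        ]]), 'T': array([[ 2.66595308e-01, -9.16440686e-01, -2.98434934e-01,
         2.57360281e-01],
       [-9.63808164e-01, -2.53211911e-01, -8.34119402e-02,
        -6.29507082e-01],
       [ 8.74815813e-04,  3.09871258e-01, -9.50778123e-01,
         3.73249173e-01],
       [ 0.00000000e+00,  0.00000000e+00,  0.00000000e+00,
         1.00000000e+00]])}
```

>>> {"op": "drive_tool", "data": {"plan": [[0.62,-0.76,-0.11,0,0,0.07,1],[0.62,-0.76,-0.11,0,0,0.07,1],[0.62,-0.76,-0.11,0,0,0.07,1],[0.62,-0.76,-0.11,0,0,0.07,1],[0.62,-0.76,-0.11,0,0,0.07,1],[0.62,-0.76,-0.11,0,0,0.07,1],[0.62,-0.76,-0.11,0,0,0.07,1],[0.62,-0.76,-0.11,0,0,0.07,1],[0.62,-0.76,-0.11,0,0,0.07,1],[0.62,-0.76,-0.11,0,0,0.07,1],[0.62,-0.76,-0.11,0,0,0.07,1],[0.62,-0.76,-0.11,0,0,0.07,1]], "force": 40}}

```text
t: 2.35
tool_pos: [0.4316, -0.1166, 0.2979]
ee_rot: [0.0, 0.994, 0.105, 0.001]
force: [0.4, -0.5, 0.6]
opening: 0.0855
grip_force: 0.0
```

>>> {"op": "drive_tool", "data": {"plan": [[0,-0.21,0,0,1,0,1],[0,-0.21,0,0,1,0,1],[0,-0.21,0,0,1,0,1],[0,-0.21,0,0,1,0,1],[0,-0.21,0,0,1,0,1],[0,-0.21,0,0,1,0,1],[0,-0.21,0,0,1,0,1],[0,-0.21,0,0,1,0,1],[0,-0.21,0,0,1,0,1],[0,-0.21,0,0,1,0,1],[0,-0.21,0,0,1,0,1],[0,-0.21,0,0,1,0,1]]}}

```text
t: 3.55
tool_pos: [0.4783, -0.013, 0.3072]
ee_rot: [-0.053, 0.916, 0.101, 0.384]
force: [0.4, 0.3, -0.3]
opening: 0.0852
grip_force: 0.0
```

```bash
cat > pose.py <<'E'
from h import *
p=np.array([.6059,.0484,.2106])
def rd():
    s=ctrl.state();q=s["ee_rot"];Rm=R.from_quat([q[1],q[2],q[3],q[0]]).as_matrix();return s,np.array(s["tool_pos"]),Rm
def Vf(w): c,s=np.cos(p[2]),np.sin(p[2]);d=np.array(w[:2])-p[:2];return np.array([c*d[0]+s*d[1],-s*d[0]+c*d[1],w[2]])
def Wf(v): c,s=np.cos(p[2]),np.sin(p[2]);return np.array([p[0]+c*v[0]-s*v[1],p[1]+s*v[0]+c*v[1],v[2]])
def report(goal=None,back=0.019):
    s,P,Rm=rd();V=R.from_euler("z",-p[2]).as_matrix()@Rm
    print("t",s["t"],"tcp vise",np.round(Vf(P),4),"tilt",np.degrees(np.arctan2(V[0,2],-V[2,2])).round(2),"toolz vise",V[:,2].round(3),"tooly",V[:,1].round(3),"F",np.round(s["force"],1),"open",s["opening"],"q",np.round(s["qpos"],2))
    if goal is not None:
        d=Rm.T@(Wf(goal)-(P-back*Rm[:,2]));print("to goal in tool units",np.round(d/.05,2))
E
python3 - <<'E'
from pose import *
report((-.088,0,.066))
im=snap("wrist","w1")
for n in ["jaw_grip","jaw_front","stop_face","holder","rail_mid","vise"]:
    print(n,[(np.round(d["xy"]).tolist(),round(d["p"],2)) for d in ctrl.place_of("wrist",n)[:3]])
E
```

```text
t 3.55 tcp vise [-0.1377 -0.0334  0.3072] tilt 45.63 toolz vise [ 0.715  0.025 -0.699] tooly [ 0.017 -1.    -0.019] F [ 0.4  0.3 -0.3] open 0.08521275164048628 q [-0.31 -0.83  2.17  0.44  1.13  0.99]
to goal in tool units [-2.76 -0.56  4.48]
jaw_grip [([260.0, 294.0], 0.61)]
jaw_front [([264.0, 268.0], 0.58)]
stop_face [([264.0, 289.0], 0.75)]
holder [([279.0, 159.0], 0.86), ([260.0, 236.0], 0.72), ([155.0, 187.0], 0.58)]
rail_mid [([257.0, 200.0], 0.92)]
vise [([263.0, 242.0], 0.84)]
```

View pics/w1.png

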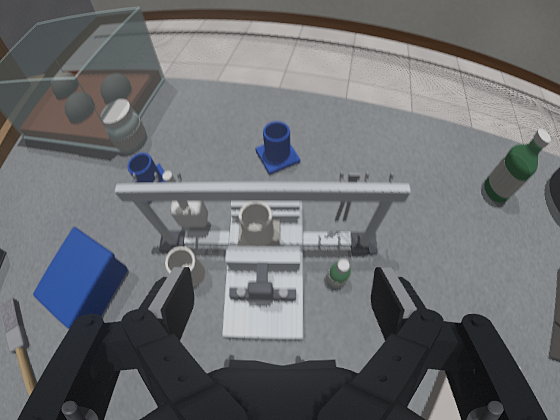

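The wrist picture shows the holder's rim at about (256,211), the grip block at (261,289) above the stop bar (230-297,294), and the rail across row 190. I measure from it.

```bash
python3 - <<'E'
from pose import *
for n,q,z in [("bedFL",(223,338),.02),("bedFR",(303,338),.02),("rail botL?",(118,200),.145),("rail botR",(408,197),.145),("rim",(256,212),.09),("grip",(261,285),.08),("jawtop front edge",(263,263),.056),("jawtop L",(225,264),.056),("jawtop R",(301,261),.056),("stop back L",(231,291),.038),("stop R",(296,290),.038),("spare",(181,259),.06),("dropper",(343,265),.07)]:
    print(n,Vf(at("wrist",q,z)).round(4))
im=cv2.imread("pics/w1.png")[190:345,150:370]
cv2.imwrite("pics/c2.png",cv2.resize(im,(792,558),interpolation=cv2.INTER_CUBIC))
E
```

```text
bedFL [-0.1506  0.0506  0.02  ]
bedFR [-0.1473 -0.0569  0.02  ]
rail botL? [-0.0077  0.1744  0.145 ]
rail botR [-0.0019 -0.1768  0.145 ]
rim [0.0051 0.0059 0.09  ]
grip [-0.0885 -0.0037  0.08  ]
jawtop front edge [-0.0527 -0.0031  0.056 ]
jawtop L [-0.0553  0.0475  0.056 ]
jawtop R [-0.0494 -0.0529  0.056 ]
stop back L [-0.0877  0.0401  0.038 ]
stop R [-0.0844 -0.0468  0.038 ]
spare [-0.0519  0.1085  0.06  ]
dropper [-0.0595 -0.1059  0.07  ]
```

View pics/c2.png

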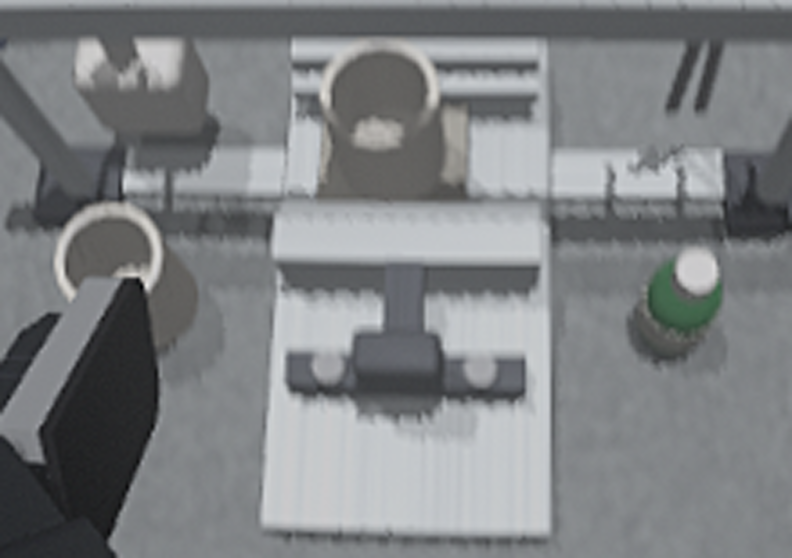

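Measured: stop face at about x -0.086, jaw front at about -0.05, so the opening should be about 35 mm. The holder is offset to about y +0.007. I approach the grip block.

>>> {"op": "drive_tool", "data": {"plan": [[-0.7,-0.14,0.65,0,0,0,1],[-0.7,-0.14,0.65,0,0,0,1],[-0.7,-0.14,0.65,-0.18,0.5,0,1],[-0.7,-0.14,0.65,-0.18,0.6,0,1],[0,0,0,0,0,0,1]]}}

```text
t: 4.4
tool_pos: [0.4853, 0.0137, 0.1206]
ee_rot: [-0.046, 0.903, 0.096, 0.416]
force: [-0.6, -0.3, -0.2]
opening: 0.0849
grip_force: 0.0
```

```bash
python3 - <<'E'
from pose import *
report((-.088,-.002,.066))
E
```

```text
t 4.4 tcp vise [-0.1252 -0.0087  0.1206] tilt 49.5 toolz vise [ 0.76   0.005 -0.649] tooly [ 0.003 -1.    -0.004] F [-0.6 -0.3 -0.2] open 0.08494243031214688 q [-0.22 -0.83  2.49  0.5   0.73  0.89]
to goal in tool units [-0.35 -0.13  1.66]
```

>>> {"op": "drive_tool", "data": {"plan": [[0,-0.02,-0.1,0,-1,0,1],[0,-0.02,0,0,-1,0,1],[0,-0.02,0,0,-1,0,1],[0,-0.02,0,0,-1,0,1],[0,-0.02,0,0,-1,0,1],[0,0,0,0,-1,0,1],[0,0,0,0,-1,0,1],[0,0,0,0,-1,0,1],[0,0,0,0,-1,0,1]]}}

```text
t: 5.3
tool_pos: [0.4787, 0.017, 0.1222]
ee_rot: [-0.015, 0.988, 0.104, 0.112]
force: [-0.7, 0.7, -0.6]
opening: 0.0855
grip_force: 0.0
```

```bash
python3 - <<'E'
from pose import *
report((-.088,-.002,.062))
E
```

```text
t 5.3 tcp vise [-0.131  -0.0041  0.1222] tilt 12.98 toolz vise [ 0.225  0.006 -0.974] tooly [ 0.001 -1.    -0.006] F [-0.7  0.7 -0.6] open 0.08553134541375641 q [-0.06 -0.43  2.12  0.07  1.24  1.29]
to goal in tool units [ 0.57 -0.04  1.75]
```

```bash
python3 - <<'E'
from pose import *
t=lambda x,y:(130+x/4-.4,175+y/4-.4); s=lambda x,y:(270+x/5-.4,160+y/5-.4); w=lambda x,y:(150+x/3.6-.4,190+y/3.6-.4)
import json
def tri(L):
    A=np.zeros((3,3));b=np.zeros(3)
    for c,uv in L:
        o,d=ray(c,uv);M=np.eye(3)-np.outer(d,d);A+=M;b+=M@o
    return Vf(np.linalg.solve(A,b)).round(4)
print(tri([("top",t(335,300)),("scene",s(250,205))]),tri([("top",t(430,278)),("scene",s(343,180))]))
print("block",tri([("top",t(375,285)),("scene",s(297,207))]))
report((-.088,-.003,.075))
E
```

```text
[-0.0993  0.0047  0.0386] [-0.0826 -0.0099  0.0651]
block [-0.0883  0.0006  0.0415]
t 5.3 tcp vise [-0.131  -0.0041  0.1222] tilt 12.98 toolz vise [ 0.225  0.006 -0.974] tooly [ 0.001 -1.    -0.006] F [-0.7  0.7 -0.6] open 0.08553134541375641 q [-0.06 -0.43  2.12  0.07  1.24  1.29]
to goal in tool units [ 0.63 -0.02  1.49]
```

```bash
python3 - <<'E'
from pose import *
t=lambda x,y:(130+x/4-.4,175+y/4-.4); s=lambda x,y:(270+x/5-.4,160+y/5-.4)
def tri(L):
    A=np.zeros((3,3));b=np.zeros(3)
    for c,uv in L:
        o,d=ray(c,uv);M=np.eye(3)-np.outer(d,d);A+=M;b+=M@o
    return Vf(np.linalg.solve(A,b)).round(4)
print(tri([("top",t(335,300)),("scene",s(343,180))]),tri([("top",t(430,278)),("scene",s(250,205))]))
E
```

```text
[-0.092   0.0283  0.0488] [-0.0915 -0.0318  0.0502]
```

>>> {"op": "drive_tool", "data": {"plan": [[0.32,-0.01,0.4,0,0,0,1],[0.31,-0.01,0.4,0,0,0,1],[0,0,0.35,0,0,0,1],[0,0,0.25,0,0,0,1],[0,0,0.09,0,0,0,0.6],[0,0,0,0,0,0,0],[0,0,0,0,0,0,0],[0,0,0,0,0,0,0],[0,0,0,0,0,0,0],[0,0,0,0,0,0,0]], "force": 40}}

```text
t: 6.3
tool_pos: [0.5258, 0.0302, 0.0581]
ee_rot: [-0.017, 0.988, 0.105, 0.115]
force: [-5.0, 13.9, 7.9]
opening: 0.0292
grip_force: 41.8
```

```bash
python3 - <<'E'
from pose import *
report((-.088,-.003,.075))
E
```

```text
t 6.3 tcp vise [-0.0821 -0.001   0.0581] tilt 13.37 toolz vise [ 0.231  0.009 -0.973] tooly [ 0.002 -1.    -0.008] F [-5.  13.9  7.9] open 0.02915478211876655 q [-0.03 -0.26  2.09  0.07  1.08  1.31]
to goal in tool units [-0.04  0.04  0.02]
```

>>> {"op": "drive_tool", "data": {"plan": [[-0.15,-0.04,-0.035,0,0,0,0],[-0.15,0,-0.035,0,0,0,0],[-0.15,0,-0.035,0,0,0,0],[-0.1,0,-0.024,0,0,0,0],[0,0,0,0,0,0,0]]}}

```text
t: 6.8
tool_pos: [0.4979, 0.0245, 0.0582]
ee_rot: [-0.015, 0.988, 0.105, 0.116]
force: [-3.0, -4.1, 8.3]
opening: 0.0292
grip_force: 42.4
```

```bash
python3 - <<'E'
from pose import *
report()
E
```

```text
t 6.8 tcp vise [-0.1106 -0.0008  0.0582] tilt 13.4 toolz vise [ 0.232  0.005 -0.973] tooly [ 0.002 -1.    -0.005] F [-3.  -4.1  8.3] open 0.029172784014076487 q [-0.04 -0.33  2.15  0.07  1.1   1.3 ]
```

Moved 28.5 mm. Now small steps until the force rises.

>>> {"op": "drive_tool", "data": {"plan": [[-0.04,0,-0.01,0,0,0,0],[-0.04,0,-0.01,0,0,0,0],[0,0,0,0,0,0,0]]}}

```text
t: 7.1
tool_pos: [0.4955, 0.024, 0.0582]
ee_rot: [-0.015, 0.987, 0.105, 0.118]
force: [21.6, -0.0, -6.9]
opening: 0.0291
grip_force: 44.0
```

>>> {"op": "drive_tool", "data": {"plan": [[-0.04,0,-0.01,0,0,0,0],[-0.04,0,-0.01,0,0,0,0],[0,0,0,0,0,0,0]]}}

```text
t: 7.4
tool_pos: [0.4926, 0.0233, 0.0586]
ee_rot: [-0.015, 0.987, 0.105, 0.119]
force: [37.1, 3.4, -14.2]
opening: 0.0294
grip_force: 44.5
```

>>> {"op": "drive_tool", "data": {"plan": [[-0.04,0,-0.01,0,0,0,0],[0,0,0,0,0,0,0]]}}

```text
t: 7.6
tool_pos: [0.491, 0.023, 0.0588]
ee_rot: [-0.015, 0.987, 0.105, 0.12]
force: [42.5, 4.5, -16.3]
opening: 0.0291
grip_force: 43.4
```

The stop is reached: the force jumped to about 40 N. Now I release and rise.

>>> {"op": "drive_tool", "data": {"plan": [[0,0,0,0,0,0,1],[0,0,0,0,0,0,1],[0,0,0,0,0,0,1],[0,0,0,0,0,0,1],[0,0,-0.4,0,0,0,1],[0,0,-0.7,0,0,0,1],[0.3,0,-0.8,0,0,0,1]]}}

```text
t: 8.3
tool_pos: [0.4791, 0.0206, 0.1525]
ee_rot: [-0.015, 0.988, 0.105, 0.113]
force: [1.0, -0.3, -0.5]
opening: 0.0853
grip_force: 0.0
```

```bash
python3 - <<'E'
from pose import *
report()
im=snap("wrist","w2");cal=ctrl.calibration("wrist")
print(np.round(cal["T"],4).tolist())
for n in ["jaw_grip","jaw_front","stop_face","holder"]:
    print(n,[(np.round(d["xy"],1).tolist(),round(d["p"],2)) for d in ctrl.place_of("wrist",n)[:3]])
cv2.imwrite("pics/w2c.png",cv2.resize(im[60:360,130:430,::-1],(600,600),interpolation=cv2.INTER_CUBIC))
E
```

```text
t 8.3 tcp vise [-0.1298 -0.0007  0.1525] tilt 13.13 toolz vise [ 0.227  0.007 -0.974] tooly [ 0.002 -1.    -0.007] F [ 1.  -0.3 -0.5] open 0.0852815677639888 q [-0.05 -0.45  2.08  0.07  1.29  1.3 ]
[[0.211, -0.9746, -0.075, 0.526], [-0.9775, -0.2106, -0.0127, 0.0291], [-0.0034, 0.076, -0.9971, 0.318], [0.0, 0.0, 0.0, 1.0]]
jaw_grip []
jaw_front [([281.5, 178.3], 0.81)]
stop_face [([284.5, 178.9], 0.82)]
holder [([272.2, 85.2], 0.96), ([101.8, 24.2], 0.84)]
```

View pics/w2c.png

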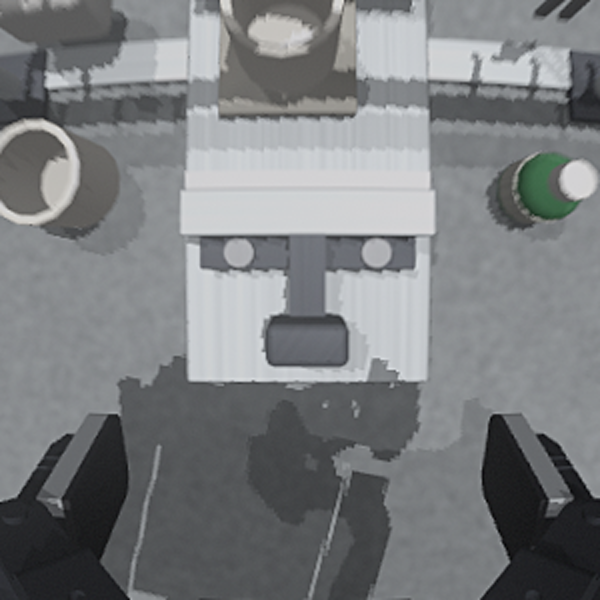

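The jaw lies against the stop: its front edge, at crop row 235, meets the stop bar. The holder foot's front edge is at crop (219-356, 113). I measure it.

```bash
python3 - <<'E'
from pose import *
q=lambda x,y:(130+x/2-.2,60+y/2-.2)
for n,c,z in [("footL top",(219,108),.03),("footR top",(356,108),.03),("footL bot",(219,115),.02),("jawL front",(181,235),.056),("jawR front",(434,235),.056),("lip L",(186,172),.044),("lipR",(430,172),.044),("bedFL",(187,380),.02),("bedFR",(427,380),.02),("grip +x",(306,318),.08),("spare",(36,170),.06),("dropper",(577,180),.07)]:
    print(n,Vf(at("wrist",q(*c),z)).round(4))
report((0.0,.006,.066))
E
```

```text
footL top [-0.0236  0.0368  0.03  ]
footR top [-0.0238 -0.0226  0.03  ]
footL bot [-0.0247  0.0381  0.02  ]
jawL front [-0.0794  0.0479  0.056 ]
jawR front [-0.0792 -0.0514  0.056 ]
lip L [-0.0532  0.0483  0.044 ]
lipR [-0.053  -0.0521  0.044 ]
bedFL [-0.1449  0.0532  0.02  ]
bedFR [-0.1446 -0.0566  0.02  ]
grip +x [-0.1092 -0.0013  0.08  ]
spare [-0.0519  0.1085  0.06  ]
dropper [-0.0566 -0.1066  0.07  ]
t 8.55 tcp vise [-0.1285 -0.0008  0.1522] tilt 13.25 toolz vise [ 0.229  0.007 -0.973] tooly [ 0.002 -1.    -0.006] F [ 0.4  0.2 -1. ] open 0.08533333709514353 q [-0.05 -0.45  2.08  0.07  1.29  1.3 ]
to goal in tool units [ 2.11 -0.12  2.65]
```

>>> {"op": "drive_tool", "data": {"plan": [[0.2,-0.05,0,0,1,0,1],[0.2,-0.05,0,0,1,0,1],[0.2,-0.05,0,0,1,0,1],[0.2,-0.05,0,-0.1,1,0,1],[0,0,0,0,1,0,1],[0,0,0,0,1,0,1],[0,0,0,0,1,0,1],[0,0,0,0,1,0,1],[0,0,0,0,1,0,1],[0,0,0,0,0.7,0,1],[0,0,0,0,0,0,1]]}}

```text
t: 9.65
tool_pos: [0.5143, 0.0382, 0.1632]
ee_rot: [-0.046, 0.894, 0.094, 0.436]
force: [-0.6, 0.1, -0.2]
opening: 0.0852
grip_force: 0.0
```

```bash
cat >> pose.py <<'E'
p[:2]=Wf((.005,-.0017,0))[:2]
E
python3 - <<'E'
from pose import *
report((.001-.07*.788,.0087,.064+.07*.616))
report((.001,.0087,.064))
im=snap("wrist","w3");print([(np.round(d["xy"],1).tolist(),round(d["p"],2)) for d in ctrl.place_of("wrist","holder")])
cv2.imwrite("pics/w3c.png",cv2.resize(im[40:340,130:430,::-1],(600,600),interpolation=cv2.INTER_CUBIC))
E
```

```text
t 9.65 tcp vise [-0.0967  0.0109  0.1632] tilt 51.96 toolz vise [ 0.788 -0.001 -0.616] tooly [-0.002 -1.    -0.001] F [-0.6  0.1 -0.2] open 0.08522522390525193 q [-0.12 -0.78  2.42  0.42  0.67  1.02]
to goal in tool units [-0.36  0.04  1.74]
t 9.65 tcp vise [-0.0967  0.0109  0.1632] tilt 51.96 toolz vise [ 0.788 -0.001 -0.616] tooly [-0.002 -1.    -0.001] F [-0.6  0.1 -0.2] open 0.08522522390525193 q [-0.12 -0.78  2.42  0.42  0.67  1.02]
to goal in tool units [-0.36  0.04  3.14]
[([132.8, 179.8], 0.82), ([284.0, 242.2], 0.69), ([299.3, 145.2], 0.68)]
```

View pics/w3c.png

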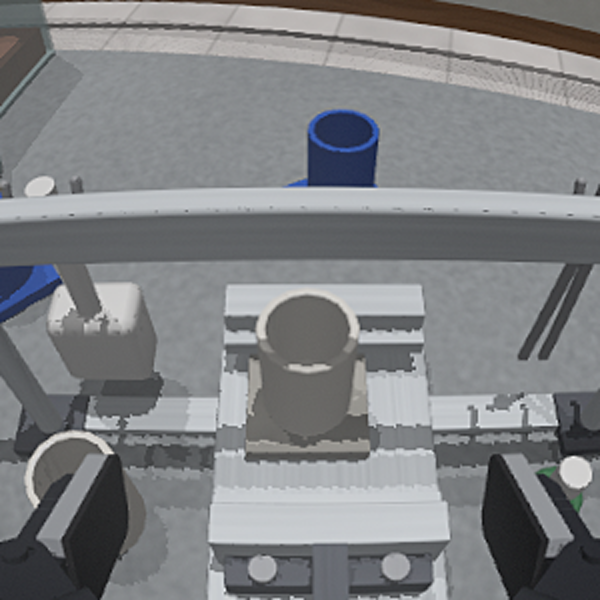

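Cup rim centre is at crop (308,332) and the rail's lower edge at crop row 262. A quick check, then the approach.

```bash
python3 - <<'E'
from pose import *
q=lambda x,y:(130+x/2-.2,40+y/2-.2)
for n,c,z in [("rim",(308,332),.09),("rail front bot",(300,262),.145),("footL bot",(247,452),.02),("footR",(369,452),.02),("lipL",(210,505),.044),("lipR",(447,505),.044)]: print(n,Vf(at("wrist",q(*c),z)).round(4))
E
```

```text
rim [-0.0043  0.0088  0.09  ]
rail front bot [-0.0129  0.0118  0.145 ]
footL bot [-0.0281  0.0386  0.02  ]
footR [-0.0282 -0.0217  0.02  ]
lipL [-0.0646  0.0517  0.044 ]
lipR [-0.0654 -0.0527  0.044 ]
```

>>> {"op": "drive_tool", "data": {"plan": [[-0.2,0.02,0.6,0,0,0,1],[-0.17,0.02,0.7,0,0,0,1],[0,0,0.7,0,0,0,1],[0,0,0.6,0,0,0,1],[0,0,0.4,0,0,0,1],[0,0,0.12,0,0,0,1],[0,0,0,0,0,0,1]]}}

```text
t: 10.45
tool_pos: [0.6251, 0.0601, 0.0545]
ee_rot: [-0.046, 0.894, 0.094, 0.435]
force: [-1.1, 0.2, 0.5]
opening: 0.0854
grip_force: 0.0
```

```bash
python3 - <<'E'
from pose import *
report((.0,.0087,.064))
E
```

```text
t 10.45 tcp vise [0.0162 0.0091 0.0545] tilt 51.94 toolz vise [ 0.787  0.    -0.616] tooly [-0.    -1.    -0.001] F [-1.1  0.2  0.5] open 0.08535547869473628 q [-0.03 -0.26  2.29  0.73  0.29  0.71]
to goal in tool units [-0.05  0.01  0.01]
```

>>> {"op": "drive_tool", "data": {"plan": [[0,0,0,0,0,0,0.65],[0,0,0,0,0,0,0.55],[0,0,0,0,0,0,0.3],[0,0,0,0,0,0,0.3],[0,0,0,0,0,0,0.3],[0,0,0,0,0,0,0.3]], "force": 35}}

```text
t: 11.05
tool_pos: [0.6253, 0.0595, 0.0568]
ee_rot: [-0.046, 0.893, 0.094, 0.437]
force: [-8.3, -0.9, 7.5]
opening: 0.0439
grip_force: 35.9
```

>>> {"op": "drive_tool", "data": {"plan": [[0.02,0,-0.02,0,0,0,0.3],[-0.06,0,-0.08,0,0,0,0.3],[-0.06,0,-0.08,0,0,0,0.3],[-0.06,0,-0.08,0,0,0,0.3],[-0.06,0,-0.08,0,0,0,0.3],[0,0,0,0,0,0,0.3]]}}

```text
t: 11.65
tool_pos: [0.6046, 0.0553, 0.0571]
ee_rot: [-0.046, 0.894, 0.094, 0.437]
force: [0.4, -0.7, -3.7]
opening: 0.0438
grip_force: 36.0
```

```bash
python3 - <<'E'
from pose import *
report((-.02,.0087,.064))
im=snap("wrist","w4")
cv2.imwrite("pics/w4c.png",cv2.resize(im[90:390,130:430,::-1],(600,600),interpolation=cv2.INTER_CUBIC))
E
```

```text
t 11.65 tcp vise [-0.0048  0.0087  0.0571] tilt 52.07 toolz vise [ 0.789 -0.001 -0.615] tooly [-0.001 -1.     0.   ] F [ 0.4 -0.7 -3.7] open 0.04383419085828228 q [-0.05 -0.32  2.33  0.71  0.31  0.72]
to goal in tool units [-0.08  0.    0.06]
```

View pics/w4c.png

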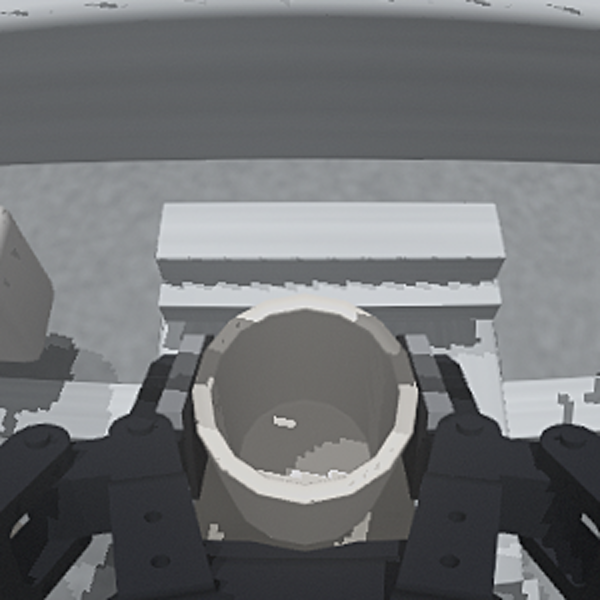

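The holder is centred in the pads and free of the fixed lip. Now a slow straight lift between the lips.

>>> {"op": "drive_tool", "data": {"plan": [[0.04,0,-0.03,0,0,0,0.3],[0.06,0,-0.05,0,0,0,0.3],[0.06,0,-0.05,0,0,0,0.3],[0,0,0,0,0,0,0.3]]}}

```text
t: 12.1
tool_pos: [0.6055, 0.0554, 0.0686]
ee_rot: [-0.046, 0.893, 0.094, 0.437]
force: [-0.3, -0.0, -2.2]
opening: 0.0439
grip_force: 36.0
```

>>> {"op": "drive_tool", "data": {"plan": [[0.08,0,-0.06,0,0,0,0.3],[0.08,0,-0.06,0,0,0,0.3],[0.08,0,-0.06,0,0,0,0.3],[0,0,0,0,0,0,0.3]]}}

```text
t: 12.5
tool_pos: [0.6057, 0.0554, 0.0838]
ee_rot: [-0.046, 0.893, 0.094, 0.437]
force: [-0.0, -0.6, -3.6]
opening: 0.0438
grip_force: 36.0
```

```bash
python3 - <<'E'
from pose import *
report((-.032,.0087,.098))
E
```

```text
t 12.5 tcp vise [-0.0037  0.0086  0.0838] tilt 52.16 toolz vise [ 0.79  -0.001 -0.614] tooly [-0.001 -1.     0.   ] F [-0.  -0.6 -3.6] open 0.04379167493905469 q [-0.05 -0.37  2.32  0.61  0.36  0.84]
to goal in tool units [-0.12 -0.   -0.24]
```

>>> {"op": "drive_tool", "data": {"plan": [[-0.06,0,-0.08,0,0,0,0.3],[-0.03,0,-0.1,0,0,0,0.3],[0,0,0,0,0,0,0.3]]}}

```text
t: 12.8
tool_pos: [0.5951, 0.0533, 0.0845]
ee_rot: [-0.046, 0.894, 0.094, 0.437]
force: [-0.6, 0.8, -3.4]
opening: 0.0439
grip_force: 36.1
```

>>> {"op": "drive_tool", "data": {"plan": [[0.04,0,-0.07,0,0,0,0.3],[0.04,0,-0.07,0,0,0,0.3],[0,0,0,0,0,0,0.3]]}}

```text
t: 13.1
tool_pos: [0.5929, 0.0527, 0.0929]
ee_rot: [-0.046, 0.893, 0.094, 0.437]
force: [0.4, 0.4, -3.7]
opening: 0.044
grip_force: 36.1
```

```bash
python3 - <<'E'
from pose import *
report((-.045,.0087,.115))
E
```

```text
t 13.1 tcp vise [-0.0168  0.0086  0.0929] tilt 52.14 toolz vise [ 0.789 -0.001 -0.614] tooly [-0.001 -1.     0.   ] F [ 0.4  0.4 -3.7] open 0.0440042735503583 q [-0.05 -0.42  2.34  0.57  0.39  0.87]
to goal in tool units [ 0.   -0.   -0.34]
```

>>> {"op": "drive_tool", "data": {"plan": [[0.05,0,-0.06,0,0,0,0.3],[0,0,-0.2,0,0,0,0.3],[0,0,-0.3,0,0,0,0.3],[0,0,-0.4,0,0,0,0.3],[0.3,0,-0.3,0,0,0,0.3],[0.4,0,-0.4,0,0,0,0.3],[0,0,0,0,0,0,0.3]]}}

```text
t: 13.8
tool_pos: [0.5521, 0.0437, 0.1776]
ee_rot: [-0.045, 0.892, 0.094, 0.439]
force: [0.0, -0.1, -3.1]
opening: 0.0434
grip_force: 36.3
```

```bash
python3 - <<'E'
from pose import *
report()
s,P,Rm=rd()
print("grasp world",P-.019*Rm[:,2], "to above slab (tool units)", (Rm.T@(np.array([.4187,-.304,.16])-(P-.019*Rm[:,2]))/.05).round(2))
im=snap("wrist","w5"); sc=snap("scene","s5")
cv2.imwrite("pics/s5c.png",np.hstack([cv2.resize(sc[120:320,230:430],(400,400)),cv2.resize(im[60:360,130:430],(400,400))])[:,:,::-1])
E
```

```text
t 13.8 tcp vise [-0.0586  0.0084  0.1776] tilt 52.42 toolz vise [ 0.792 -0.002 -0.61 ] tooly [-0.002 -1.     0.002] F [ 0.  -0.1 -3.1] open 0.043446143493176805 q [-0.09 -0.66  2.34  0.41  0.61  1.04]
grasp world [0.5373454  0.04060771 0.18916988] to above slab (tool units) [-2.76  6.25 -2.61]
```

View pics/s5c.png

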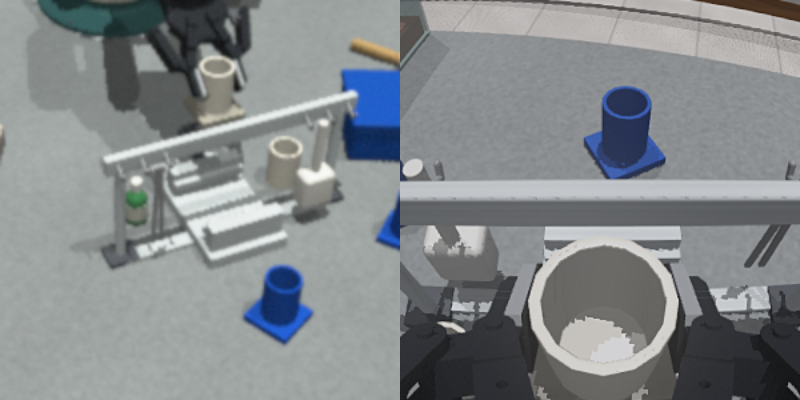

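The holder hangs upright in the gripper, clear in front of the rail (left half at about (215,90)). Now I carry it to the small slab.

>>> {"op": "drive_tool", "data": {"plan": [[-0.05,0.4,-0.07,0,0,0,0.3],[-0.09,0.67,-0.11,0,0,0,0.3],[-0.09,0.67,-0.11,0,0,0,0.3],[-0.09,0.67,-0.11,0,0,0,0.3],[-0.09,0.67,-0.11,0,0,0,0.3],[-0.09,0.67,-0.11,0,0,0,0.3],[-0.09,0.67,-0.11,0,0,0,0.3],[-0.03,0.3,-0.05,0,0,0,0.3],[0,0,0,0,0,0,0.3]]}}

```text
t: 14.8
tool_pos: [0.5513, -0.199, 0.1701]
ee_rot: [-0.046, 0.894, 0.092, 0.436]
force: [0.7, 0.5, -3.0]
opening: 0.0437
grip_force: 36.9
```

```bash
cat >> pose.py <<'E'
def toslab(z,xy=(.4187,-.304)):
    s,P,Rm=rd();G=P-.019*Rm[:,2]
    print("F",np.round(s["force"],1),"q",np.round(s["qpos"],2),"grasp",G.round(4),"toolz",Rm[:,2].round(3),"go",(Rm.T@(np.array([*xy,z])-G)/.05).round(2),"up unit",(Rm.T@[0,0,1]).round(3))
E
python3 -c "
from pose import *
report();toslab(.15)"
```

```text
t 14.8 tcp vise [-0.1101 -0.2288  0.1701] tilt 51.96 toolz vise [ 0.788 -0.002 -0.616] tooly [-0.004 -1.    -0.002] F [ 0.7  0.5 -3. ] open 0.043697708701233746 q [-0.71 -0.4   2.19  0.9   0.93  0.25]
F [ 0.7  0.5 -3. ] q [-0.71 -0.4   2.19  0.9   0.93  0.25] grasp [ 0.5366 -0.2021  0.1818] toolz [ 0.771  0.163 -0.616] go [-2.18  1.51 -1.76] up unit [ 0.788 -0.002 -0.616]
```

>>> {"op": "drive_tool", "data": {"plan": [[-0.44,0.3,-0.35,0,0,0,0.3],[-0.44,0.3,-0.35,0,0,0,0.3],[-0.44,0.3,-0.35,0,0,0,0.3],[-0.44,0.3,-0.35,0,0,0,0.3],[-0.42,0.3,-0.35,0,0,0,0.3],[0,0,0,0,0,0,0.3]]}}

```text
t: 15.4
tool_pos: [0.4325, -0.2997, 0.138]
ee_rot: [-0.046, 0.894, 0.093, 0.436]
force: [-0.0, 0.0, -3.9]
opening: 0.0435
grip_force: 37.3
```

```bash
python3 -c "
from pose import *
report();toslab(.085)
im=snap('wrist','w6');t=snap('top','t6')
cv2.imwrite('pics/t6c.png',np.hstack([cv2.resize(im[60:360,130:430],(400,400)),cv2.resize(t[230:330,300:400],(400,400))])[:,:,::-1])
for c in ('top','wrist'):
  print([(np.round(d['xy'],1).tolist(),round(d['p'],2)) for d in ctrl.place_of(c,'holder')])"
```

```text
t 15.4 tcp vise [-0.2473 -0.3024  0.138 ] tilt 51.99 toolz vise [ 0.788 -0.002 -0.616] tooly [-0.003 -1.    -0.002] F [-0.   0.  -3.9] open 0.0435366667105131 q [-1.09 -0.38  2.23  0.96  1.19 -0.06]
F [-0.   0.  -3.9] q [-1.09 -0.38  2.23  0.96  1.19 -0.06] grasp [ 0.4179 -0.3028  0.1497] toolz [ 0.771  0.163 -0.616] go [-1.01  0.03  0.81] up unit [ 0.788 -0.002 -0.616]
[([209.6, 160.8], 0.79), ([141.4, 201.4], 0.77), ([355.0, 285.2], 0.61), ([226.1, 247.3], 0.47)]
[([122.1, 86.1], 0.72), ([18.1, 118.2], 0.7), ([283.0, 324.3], 0.67)]
```

View pics/t6c.png

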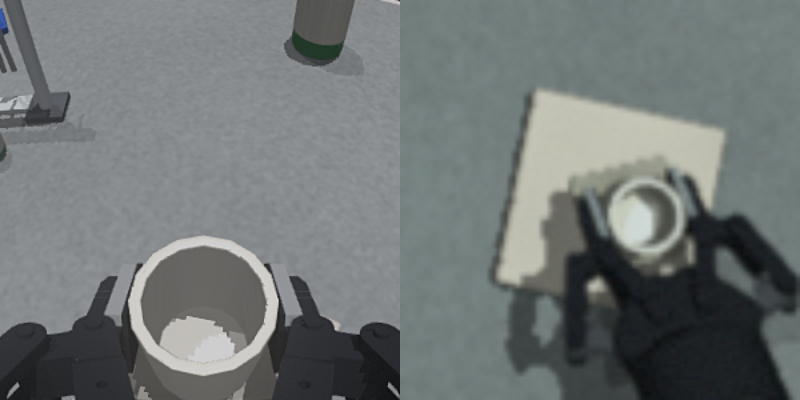

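>>> {"op": "drive_tool", "data": {"plan": [[-0.3,0.01,0.24,0,0,0,0.3],[-0.3,0.01,0.24,0,0,0,0.3],[-0.2,0,0.16,0,0,0,0.3],[-0.15,0,0.12,0,0,0,0.3],[0,0,0,0,0,0,0.3]]}}

```text
t: 16.1
tool_pos: [0.4352, -0.2989, 0.078]
ee_rot: [-0.047, 0.894, 0.094, 0.436]
force: [0.1, -0.1, -2.7]
opening: 0.0437
grip_force: 37.3
```

```bash
python3 -c "
from pose import *
report();toslab(.085)
print(at('top',(361.5,284.1),.171))"
```

```text
t 16.1 tcp vise [-0.2445 -0.3023  0.078 ] tilt 52.04 toolz vise [ 0.788  0.001 -0.615] tooly [-0.    -1.    -0.002] F [ 0.1 -0.1 -2.7] open 0.04366585731095738 q [-1.09 -0.29  2.27  1.01  1.11 -0.18]
F [ 0.1 -0.1 -2.7] q [-1.09 -0.29  2.27  1.01  1.11 -0.18] grasp [ 0.4206 -0.3021  0.0897] toolz [ 0.771  0.166 -0.615] go [-0.1   0.03  0.02] up unit [ 0.788 -0.002 -0.615]
[ 0.41189429 -0.3022298   0.171     ]
```

>>> {"op": "drive_tool", "data": {"plan": [[-0.06,0,0.05,0,0,0,0.3],[-0.06,0,0.05,0,0,0,0.3],[0,0,0,0,0,0,0.3]]}}

```text
t: 16.4
tool_pos: [0.4353, -0.2996, 0.0711]
ee_rot: [-0.046, 0.894, 0.094, 0.437]
force: [0.0, 0.4, -3.3]
opening: 0.0439
grip_force: 37.3
```

>>> {"op": "drive_tool", "data": {"plan": [[-0.04,0,0.03,0,0,0,0.3],[0,0,0,0,0,0,0.3]]}}

```text
t: 16.6
tool_pos: [0.4353, -0.2997, 0.0687]
ee_rot: [-0.046, 0.894, 0.094, 0.437]
force: [-0.6, 1.1, -4.2]
opening: 0.0439
grip_force: 37.3
```

>>> {"op": "drive_tool", "data": {"plan": [[-0.04,0,0.03,0,0,0,0.3],[0,0,0,0,0,0,0.3]]}}

```text
t: 16.8
tool_pos: [0.4353, -0.2998, 0.0663]
ee_rot: [-0.046, 0.894, 0.094, 0.437]
force: [0.1, 0.3, -3.5]
opening: 0.0436
grip_force: 37.3
```

>>> {"op": "drive_tool", "data": {"plan": [[-0.03,0,0.025,0,0,0,0.3],[0,0,0,0,0,0,0.3]]}}

```text
t: 17.0
tool_pos: [0.436, -0.2999, 0.0661]
ee_rot: [-0.046, 0.893, 0.094, 0.438]
force: [-3.6, 5.5, 12.4]
opening: 0.0439
grip_force: 38.1
```

>>> {"op": "drive_tool", "data": {"plan": [[-0.03,0,0.025,0,0,0,0.3],[0,0,0,0,0,0,0.3]]}}

```text
t: 17.2
tool_pos: [0.4365, -0.3002, 0.0661]
ee_rot: [-0.046, 0.892, 0.095, 0.439]
force: [-20.1, 11.4, 34.7]
opening: 0.044
grip_force: 39.8
```

>>> {"op": "drive_tool", "data": {"plan": [[-0.03,0,0.025,0,0,0,0.3],[0,0,0,0,0,0,0.3]]}}

```text
t: 17.4
tool_pos: [0.4369, -0.3002, 0.065]
ee_rot: [-0.046, 0.892, 0.095, 0.439]
force: [-21.4, 15.0, 40.5]
opening: 0.0439
grip_force: 40.5
```

Contact at z about 0.066. I back off the press, then release.

>>> {"op": "drive_tool", "data": {"plan": [[0.03,0,-0.025,0,0,0,0.3],[0.01,0,-0.01,0,0,0,0.3],[0,0,0,0,0,0,0.3]]}}

```text
t: 17.7
tool_pos: [0.4361, -0.3002, 0.065]
ee_rot: [-0.045, 0.893, 0.094, 0.438]
force: [2.7, 3.2, 9.1]
opening: 0.0441
grip_force: 37.9
```

>>> {"op": "drive_tool", "data": {"plan": [[0,0,0,0,0,0,0.6],[0,0,0,0,0,0,0.75],[0,0,0,0,0,0,1],[0,0,0,0,0,0,1],[0,0,-0.3,0,0,0,1],[0,0,-0.6,0,0,0,1],[0,0,-0.8,0,0,0,1],[0,0,-0.6,0,0,0,1],[0,0,0,0,0,0,1]]}}

```text
t: 18.6
tool_pos: [0.3452, -0.3202, 0.1362]
ee_rot: [-0.044, 0.894, 0.094, 0.437]
force: [-0.1, -0.5, -0.5]
opening: 0.0853
grip_force: 0.0
```

```bash
python3 -c "
from pose import *
report()
im=snap('wrist','w7');t=snap('top','t7')
cv2.imwrite('pics/t7c.png',np.hstack([cv2.resize(im[60:360,130:430],(400,400)),cv2.resize(t[190:340,190:400],(400,400))])[:,:,::-1])"
```

```text
t 18.6 tcp vise [-0.337  -0.3042  0.1362] tilt 52.09 toolz vise [ 0.789 -0.005 -0.614] tooly [-0.004 -1.     0.004] F [-0.1 -0.5 -0.5] open 0.08531077643586525 q [-1.32 -0.43  2.27  0.93  1.37 -0.19]
```

View pics/t7c.png

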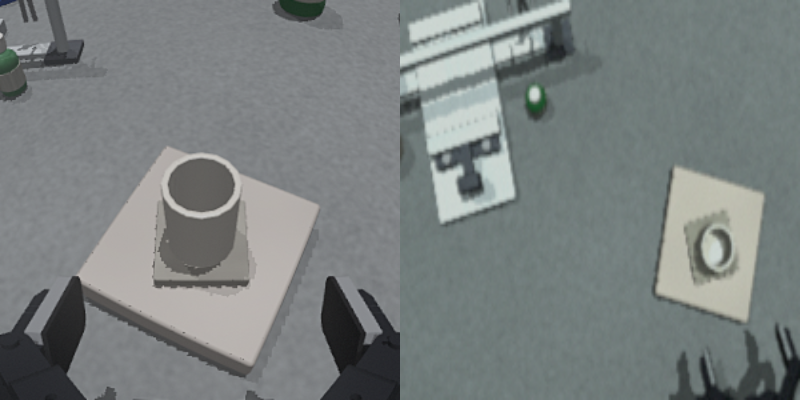

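The holder stands upright and centred on the small slab, with its foot at right-half (711,248) and the slab centre at (710,244). The jaw is against its stop and the gripper is clear, so I hand in.

```bash
python3 -c "
from cell import ctrl
print(ctrl.close_job())"
```

```text
the job is handed in; nothing more can be done
None
```

The job is handed in: the holder stands upright near the middle of the small slab and the jaw was left open against its stop, with no sign of other things being disturbed. The hand-in call returned no verdict.

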